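# Proof the clamp screw of the meal-tray guide

### The arm

A 6-joint arm with a two-finger parallel gripper is mounted at the origin on the work surface. World frame = base frame: x ahead of the robot, y to its left, z up, the work surface at z = 0. Lengths are in m, angles in rad, forces in N, time in s.
With the tool pointing down it reaches from about 0.4 to 0.825 m from the base axis. Payload 7 kg.
Tool frame: the origin (TCP) lies midway between the tips of the shut fingers; the grasp point (between the pads) lies 19 mm behind it; z points along the fingers, y is the line along which they close (so a half turn about z gives the same grasp; the last joint's range is limited). The gripper opens to 88 mm and grips with 3 to 60 N. Pads are 19 mm wide; open, the fingers measure 130 mm over their backs; the gripper's body (78 mm by 193 mm) begins 47 mm behind the grasp point.
Start: joints at [1.546, 0.359, 0.012, 0, -1.224, -0.288], TCP at [0.208, 0.642, 0.187] pointing down, gripper open.
Joint ranges: [-3.07, 3.07], [-1.43, 2.12], [-1.02, 1.25], [-3.03, 1.67], [-3.05, -0], [-3.03, 3.03]. Speed limits (rad/s): [2.39, 2.39, 3.01, 3.14, 3.14, 3.14].

### API

Orientations are given as [roll, pitch, yaw] about the fixed x, y, z axes, in that order (R = Rz(yaw) Ry(pitch) Rx(roll)).
In Python, from station import get_state, grab_frame, calibration, job_done, boxes_of, regions_of, spot_point gives the robot as it stands. The module is installed in compiled form; this text tells all that it offers.
- The arm moves only by the tool arm_command, never from a script. Its argument "commands" is a list of rows, each an object of numbers: "tx", "ty", "tz": the shift along the tool's x, y, z each as a share of 25 cm, from -1 to 1; "twist": the turn about the tool's z as a share of 180 degrees, from -1 to 1. A call has exactly 8 rows; each row is the pose to reach, as a shift and turn from the pose commanded when the call began, along the tool's axes at that moment, turning the shorter way round; what a row does not reach only later rows make up. A row lasts 1/12 s, in which the tool goes at most 41.7 mm and 7.16 degrees, less where a joint would pass 70% of its speed; a pose out of reach is approached as far as the arm can. A call with a number of a shift or a turn outside -1 to 1 is refused whole. A call with a gripper value outside its range is refused whole. "claw" is the opening, from 0 (shut) to 1 (fully open), set as the call begins (left out, the last holds). The fingers move at their own pace and stop on an object; "grip_force" is the grip in N (left out, the last holds). Time passes only in rows, so rows that repeat a pose let the fingers close, or fill a call up. It gives the time, the measured TCP pose, the force, the opening and the grip force at its end, in the units of the state.
- get_state(): the state, without advancing time (a new reading comes with each control period).
- grab_frame(name): name is "scene" or "top" or "wrist"; returns the picture (400x640x3 uint8, red, green, blue); there is no depth.
- calibration(name): a dict with "camera_matrix" (3x3 intrinsics, pixels), "k1" (the pictures are not rectified: a ray, as slopes to the right and down, at radius r is drawn at 1 + k1 r^2 times it, then the intrinsics apply), "extrinsics" (4x4, takes a point from camera to world coordinates). Camera axes: x right, y down, z forward; pixel columns grow to the right and rows downward; lengths in m; the calibration is good to about 2 mm. A picture is of the moment at which its call begins: read the wrist's pose just before it. calibration takes no time and is no camera call; for the wrist camera it gives the pose at the moment of the call.
- job_done(): hands the job in; it is judged then, once.
Trained networks look in the newest picture that a camera, given by its name, has taken for a name from the list of things; names that differ only in an ending like _2 or _b are one class to them, and where a whole thing is asked for, a point or a joint stands for the part that bears it (a point fixed in the world has none). Each returns a list of dicts, best first, with "score" (0 to 1); they miss things now and then, are a little off and sometimes report something else, mostly with a low value. They report only what shows in the picture. A call takes as long as a camera call.
- boxes_of(query, camera): "rect" ([left, top, right, bottom] in pixels, round what is visible of it).
- regions_of(query, camera): "region" (400x640 bool, what is visible of it) and "rect" ([left, top, right, bottom] in pixels, round what is visible of it).
- spot_point(query, camera): "uv" ([column, row] in pixels: a listed point, or the origin of a listed thing).
The state is a dict: "t": time; "q": joint angles; "qd": joint speeds; "joint_efforts": joint torques, N m; "eef_pos": TCP position; "ee_rot": TCP orientation; "force": force on the tool from outside, world axes, zero at the start; "moment": the same for the moment, N m; "width": finger opening in m; "gripper_force": force on a finger pad.
Only numpy, scipy, OpenCV 4.12 (cv2) and the standard library are available. Lean on these libraries where they do the work, as an engineer would, in place of code of your own. Each camera call takes 0.05 s, during which the arm holds its last target. There are 200 camera calls.

### The job

The orange clamp lever on the meal-tray guide has been left slack. Swing it clockwise (seen from above) until the screw bites, lean on it up to a proof torque of 1.5 newton metres and keep that on for a good second without ever going over 2, then tug the lever back the other way with about half a newton metre for half a second to check that the screw holds and does not come loose. Leave the lever in its tight position, let go, and do not disturb the meal trays, the tape roll or the sanitiser bottle.

Things in the scene. Friction and masses are not known exactly. Their poses are not given: they have to be found in the camera images.
- lever_grip (a point): Centre of the black upright crank grip (round, 14 mm diameter, from 90 to 140 mm above the table; this point is 120 mm up) at the free end of the orange lever, whose bar is 16 mm wide and ends 89 mm up. It stands 100 mm from the screw's vertical axis, so 10 N across the lever here is 1 N m. The grip spins freely on its pin: twisting it does nothing. Pinch it from above or push it.
- screw_axis (a point): Point on the vertical axis of the clamp screw, 90 mm above the table, at the top of the orange round hub (36 mm diameter) over the blue clamp block (52 x 50 mm, top 62 mm). The screw has a locking thread: turning it either way takes about 0.9 N m, below that it stays put. It starts 0.5 to 1.1 rad short of the bite, where it stops dead.
- clamp_washer (a joint): Sinking of the steel pressure washer (42 mm across) under the lever's hub, in m; the screw drives it down by 0.4 mm per rad of clockwise turn. 0 is clamped tight, negative is slack. The movement is finer than the noise of the reading: the bite must be felt.
- clamp_lever (a joint): Springy twist of the lever on its screw in rad, positive while it is pushed clockwise: 0.0167 rad for each N m of torque put on the lever (60 N m per rad), 0 when nothing touches it. The torque judged is this twist. Readings are noisy; force sensing is better.
- guide: Tray guide fixed to the table: aluminium plate 300 x 315 mm, 12 mm thick, with steel fences up to 62 mm high and the blue clamp block. Origin on the table under the screw axis; the tight lever points roughly along the guide's own -x, within 0.3 rad either way (it differs each time); slack, it stands counter-clockwise of that, towards -y. The fence and the trays are on its +y side, fence face 55 mm from the axis.
- tray_low: Lower of two stacked black meal trays with clear lids, 210 x 160 x 38 mm, lying on the guide plate beyond the side fence; origin at the centre of its underside. Leave alone.
- tray_high: Upper meal tray, same size, on the lower one; its lid is 90 mm above the table; origin at the centre of its underside. Leave alone.
- tape_roll: Roll of pale tan packing tape standing flat on the table, 90 mm across, 48 mm high; origin at the centre of its underside. Leave alone.
- sanitiser: Clear bottle with blue label and cap, 56 mm across, 140 mm high, standing on the guide plate on the side away from the lever; origin at the centre of its underside. Leave alone.

How it is judged:
By the outcome, as a careful person would: the job done as asked, in the order asked, and still so for the second after the job is handed in, with the robot touching nothing.
It also fails if it takes over 67 s, if anything falls off the work surface, if the arm or the gripper's body presses on something with over 40 N, if the wrist force passes 120 N, or if a joint passes its speed limit or range.

## Working session

There is one attempt and no reset: what is moved stays moved. The work goes in short steps, Python scripts to look and compute and a tool call to move; the robot and the scene stay as the last step left them, time stands still between calls to the robot, and variables do not carry over. Pictures are saved under pics/ and viewed, at most 10 in all, crops included, and the job is handed in when it is done.

Besides the shell and the picture viewer there is one more tool, called after "Call:" as name(argument=value, ...), one argument or row to a line, values as JSON. arm_command: Moves the arm, as the interface text tells. Shift numbers are shares of 25 cm and turn numbers shares of 180 degrees, none past 1 either way. Its arguments: {"type":"object","properties":{"commands":{"type":"array"},"claw":{"type":"number"},"grip_force":{"type":"number"}},"required":["commands"]}

```bash
mkdir -p pics; cat > h.py <<'E'
import numpy as np, cv2
from station import *
def ray(cam,uv,C=None):
    C=C or calibration(cam);K=np.array(C["camera_matrix"]);T=np.array(C["extrinsics"])
    d=cv2.undistortPoints(np.array([[uv]],float),K,np.array([C["k1"],0,0,0.]))[0,0]
    # model: drawn = (1+k1 r^2)*ray -> same as opencv
    return T[:3,3],T[:3,:3]@np.array([d[0],d[1],1.])
def at_z(cam,uv,z,C=None):
    o,d=ray(cam,uv,C);return o+d*(z-o[2])/d[2]
E
python3 - <<'E'
from h import *
s=get_state();print({k:np.round(v,3) for k,v in s.items()})
ims=[]
for c in("scene","top","wrist"):
    C=calibration(c);im=grab_frame(c);ims.append(im)
    print(c,np.round(C["extrinsics"],3)[:3,3])
    for n,z in(("lever_grip",.12),("screw_axis",.09),("guide",0),("tape_roll",0),("sanitiser",.012),("tray_high",.05)):
        for r in spot_point(n,c)[:1]:print(n,np.round(r["score"],2),np.round(r["uv"],0),np.round(at_z(c,r["uv"],z,C),3))
cv2.imwrite("pics/a.png",cv2.cvtColor(ims[0],cv2.COLOR_RGB2BGR))
cv2.imwrite("pics/b.png",cv2.cvtColor(ims[1],cv2.COLOR_RGB2BGR))
E
```

```text
{'t': np.float64(0.0), 'q': array([ 1.546,  0.359,  0.011, -0.   , -1.224, -0.288]), 'qd': array([ 0.001, -0.   ,  0.001,  0.002, -0.002,  0.001]), 'joint_efforts': array([-0.0000e+00, -5.8271e+01,  2.9306e+01,  6.9970e+00,  7.0000e-03,
       -0.0000e+00]), 'eef_pos': array([0.208, 0.642, 0.186]), 'ee_rot': array([ 3.14 , -0.   , -0.313]), 'force': array([-0.119, -0.092, -0.613]), 'moment': array([ 0.012, -0.004,  0.022]), 'gripper_force': np.float64(0.0), 'width': np.float64(0.088)}
scene [ 1.262 -0.111  0.596]
screw_axis 0.85 [260. 195.] [ 0.561 -0.102  0.09 ]
tape_roll 0.9 [195. 252.] [ 0.616 -0.246  0.   ]
sanitiser 0.83 [239. 263.] [ 0.674 -0.157  0.012]
tray_high 0.92 [322. 244.] [0.688 0.006 0.05 ]
top [0.473 0.037 0.823]
lever_grip 0.9 [410. 284.] [ 0.457 -0.134  0.12 ]
screw_axis 0.74 [392. 227.] [ 0.561 -0.111  0.09 ]
guide 0.95 [379. 234.] [ 0.558 -0.1    0.   ]
tape_roll 0.78 [448. 209.] [ 0.615 -0.251  0.   ]
sanitiser 0.6 [410. 181.] [ 0.674 -0.165  0.012]
tray_high 0.56 [331. 171.] [0.682 0.008 0.05 ]
wrist [0.272 0.622 0.385]
```

View pics/b.png

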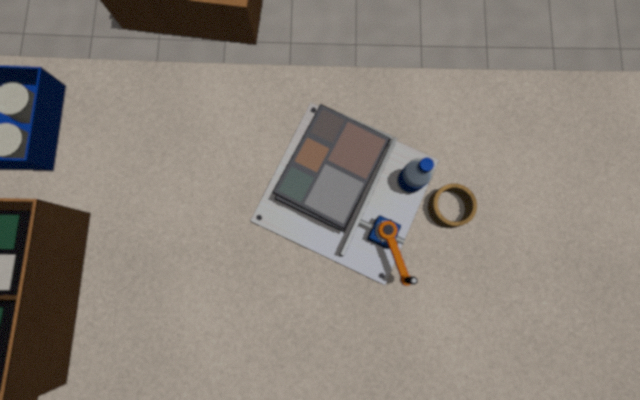

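View pics/a.png

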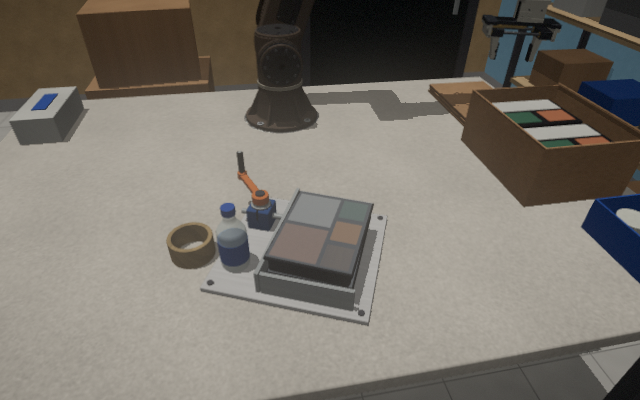

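Top view: hub is near (388,229) and grip near (410,284), so the lever is about 196° in world. The trays are up-left and the tape roll is to the right. In the scene view a tall box stands by the arm, so I'll lift first and then travel over.

Call:
arm_command(
  commands=[
    {"tz":-0.16},
    {"tz":-0.32},
    {"tz":-0.48},
    {"tz":-0.64},
    {"tx":0.2,"ty":0.04,"tz":-0.64},
    {"tx":0.4,"ty":0.08,"tz":-0.64},
    {"tx":0.6,"ty":0.12,"tz":-0.64},
    {"tx":0.77,"ty":0.17,"tz":-0.64},
  ],
  claw=1,
  grip_force=10,
)

```text
invalid input
```

Call:
arm_command(
  commands=[
    {"tx":0.1,"ty":0.12},
    {"tx":0.2,"ty":0.24},
    {"tx":0.3,"ty":0.37},
    {"tx":0.4,"ty":0.49},
    {"tx":0.51,"ty":0.62},
    {"tx":0.62,"ty":0.74},
    {"tx":0.72,"ty":0.87},
    {"tx":0.83,"ty":0.99},
  ],
)

```text
invalid input
```

Call:
arm_command(
  commands=[
    {"tx":0.03,"ty":0.14},
    {"tx":0.06,"ty":0.28},
    {"tx":0.09,"ty":0.42},
    {"tx":0.12,"ty":0.56},
    {"tx":0.15,"ty":0.7},
    {"tx":0.18,"ty":0.84},
    {"tx":0.22,"ty":1.0},
    {"tx":0.22,"ty":1.0},
  ],
)

```text
invalid input
```

```bash
python3 - <<'E'
from h import *
s=get_state();print({k:np.round(s[k],3) for k in("t","q","eef_pos","ee_rot","force")})
c="wrist";C=calibration(c);im=grab_frame(c)
print(np.round(C["extrinsics"],3))
for n,z in(("lever_grip",.12),("screw_axis",.09),("guide",0)):
    for r in spot_point(n,c)[:2]:print(n,np.round(r["score"],2),np.round(r["uv"],0),np.round(at_z(c,r["uv"],z,C),4))
cv2.imwrite("pics/c.png",cv2.cvtColor(im,cv2.COLOR_RGB2BGR))
E
```

```text
{'t': np.float64(1.05), 'q': array([ 1.546,  0.359,  0.012,  0.   , -1.224, -0.288]), 'eef_pos': array([0.208, 0.642, 0.187]), 'ee_rot': array([ 3.142, -0.   , -0.313]), 'force': array([ 0.385, -0.134, -0.705])}
[[-0.307 -0.92  -0.241  0.272]
 [-0.952  0.297  0.079  0.622]
 [-0.001  0.254 -0.967  0.385]
 [ 0.     0.     0.     1.   ]]
```

View pics/c.png

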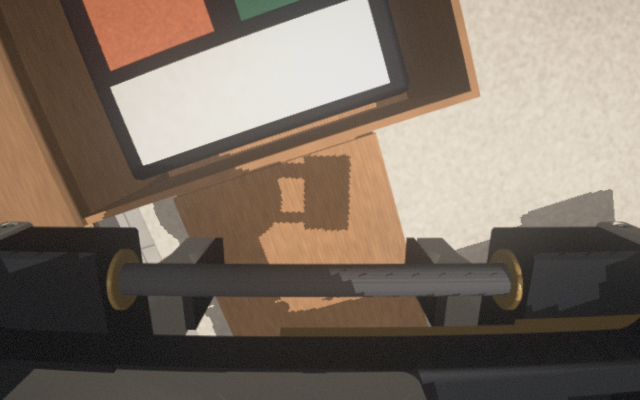

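The move calls were refused, probably because every row needs all the keys. The wrist view shows the box right beside the gripper, so lifting first is still right.

Call:
arm_command(
  commands=[
    {"tx":0,"ty":0,"tz":-0.16,"twist":0},
    {"tx":0,"ty":0,"tz":-0.32,"twist":0},
    {"tx":0,"ty":0,"tz":-0.48,"twist":0},
    {"tx":0,"ty":0,"tz":-0.64,"twist":0},
    {"tx":0.1,"ty":0.1,"tz":-0.64,"twist":0},
    {"tx":0.2,"ty":0.2,"tz":-0.64,"twist":0},
    {"tx":0.3,"ty":0.3,"tz":-0.64,"twist":0},
    {"tx":0.4,"ty":0.4,"tz":-0.64,"twist":0},
  ],
  claw=1,
  grip_force=10,
)

```text
t: 1.92
eef_pos: [0.2724, 0.5149, 0.3469]
ee_rot: [-3.141, 0.0, -0.312]
force: [1.0, 0.0, 0.1]
width: 0.0876
gripper_force: 0.0
```

Call:
arm_command(
  commands=[
    {"tx":0.12,"ty":0.08,"tz":0,"twist":0},
    {"tx":0.24,"ty":0.17,"tz":0,"twist":0},
    {"tx":0.36,"ty":0.25,"tz":0,"twist":0},
    {"tx":0.48,"ty":0.33,"tz":0,"twist":0},
    {"tx":0.6,"ty":0.42,"tz":0,"twist":0},
    {"tx":0.72,"ty":0.5,"tz":0,"twist":0},
    {"tx":0.84,"ty":0.58,"tz":0,"twist":0},
    {"tx":0.97,"ty":0.67,"tz":0,"twist":0},
  ],
)

```text
t: 2.58
eef_pos: [0.4519, 0.281, 0.3472]
ee_rot: [-3.141, -0.0, -0.312]
force: [0.8, 0.1, 1.5]
width: 0.0871
gripper_force: 0.0
```

Call:
arm_command(
  commands=[
    {"tx":0.03,"ty":0.14,"tz":0,"twist":0},
    {"tx":0.06,"ty":0.28,"tz":0,"twist":0},
    {"tx":0.09,"ty":0.42,"tz":0,"twist":0},
    {"tx":0.12,"ty":0.56,"tz":0,"twist":0},
    {"tx":0.15,"ty":0.7,"tz":0,"twist":0},
    {"tx":0.18,"ty":0.84,"tz":0,"twist":0},
    {"tx":0.23,"ty":0.98,"tz":0,"twist":0},
    {"tx":0.23,"ty":0.98,"tz":0,"twist":0},
  ],
)

```text
t: 3.25
eef_pos: [0.4299, 0.0268, 0.3478]
ee_rot: [-3.141, -0.002, -0.316]
force: [-0.2, 0.2, -0.6]
width: 0.0871
gripper_force: 0.0
```

```bash
cat > look.py <<'E'
from h import *
import sys
s=get_state();print({k:np.round(s[k],3) for k in("t","q","eef_pos","ee_rot","force")})
c="wrist";C=calibration(c);im=grab_frame(c)
P={}
for n,z in(("lever_grip",.12),("screw_axis",.09),("guide",0)):
    for r in spot_point(n,c)[:1]:P[n]=at_z(c,r["uv"],z,C);print(n,np.round(r["score"],2),np.round(r["uv"],0),np.round(P[n],4))
if len(P)==3:
    d=(P["lever_grip"]-P["screw_axis"])[:2];print(np.linalg.norm(d),np.degrees(np.arctan2(d[1],d[0]))%360)
cv2.imwrite("pics/%s.png"%sys.argv[1],cv2.cvtColor(im,cv2.COLOR_RGB2BGR))
E
python3 look.py d
```

```text
{'t': np.float64(3.25), 'q': array([ 5.250e-01, -1.300e-01, -1.940e-01,  1.000e-03, -1.505e+00,
        7.300e-01]), 'eef_pos': array([0.43 , 0.027, 0.348]), 'ee_rot': array([-3.141e+00, -2.000e-03, -3.160e-01]), 'force': array([-0.164,  0.181, -0.603])}
lever_grip 0.58 [439.  98.] [ 0.4647 -0.1373  0.12  ]
screw_axis 0.71 [379.  33.] [ 0.5579 -0.0964  0.09  ]
guide 0.92 [370.  47.] [ 0.5559 -0.0994  0.    ]
0.10178151877142418 203.71108780165997
```

View pics/d.png

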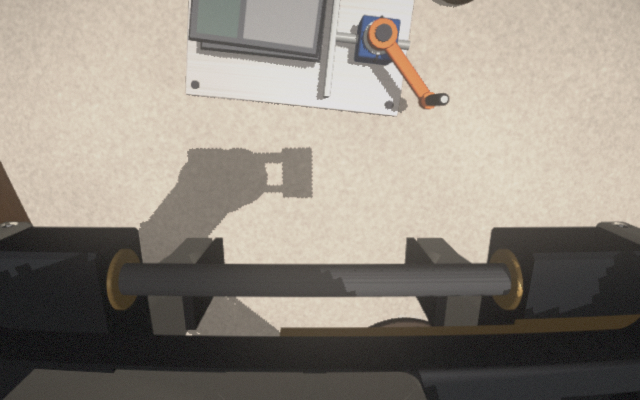

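The wrist picture shows hub at (382,34) and grip at (440,99). That puts the lever at about 201°, consistent with the 100 mm radius. I'll close in and look once more.

Call:
arm_command(
  commands=[
    {"tx":0.02,"ty":0.12,"tz":0.1,"twist":0.005},
    {"tx":0.03,"ty":0.24,"tz":0.2,"twist":0.01},
    {"tx":0.05,"ty":0.36,"tz":0.3,"twist":0.02},
    {"tx":0.07,"ty":0.47,"tz":0.4,"twist":0.033},
    {"tx":0.09,"ty":0.577,"tz":0.51,"twist":0.033},
    {"tx":0.09,"ty":0.577,"tz":0.51,"twist":0.033},
    {"tx":0.09,"ty":0.577,"tz":0.51,"twist":0.033},
    {"tx":0.09,"ty":0.577,"tz":0.51,"twist":0.033},
  ],
)

```text
t: 4.12
eef_pos: [0.4085, -0.112, 0.2199]
ee_rot: [3.141, -0.0, -0.416]
force: [0.7, -0.4, 0.2]
width: 0.0878
gripper_force: 0.0
```

```bash
python3 look.py e
```

```text
{'t': np.float64(4.117), 'q': array([ 0.203, -0.096, -0.449,  0.   , -1.218,  0.952]), 'eef_pos': array([ 0.409, -0.112,  0.22 ]), 'ee_rot': array([ 3.141, -0.   , -0.416]), 'force': array([ 0.663, -0.39 ,  0.178])}
lever_grip 0.68 [314. 120.] [ 0.4641 -0.1357  0.12  ]
screw_axis 0.57 [234.  39.] [ 0.5557 -0.0994  0.09  ]
guide 0.65 [251.  52.] [ 0.5584 -0.1     0.    ]
0.09851962319117336 201.61100653589494
```

View pics/e.png

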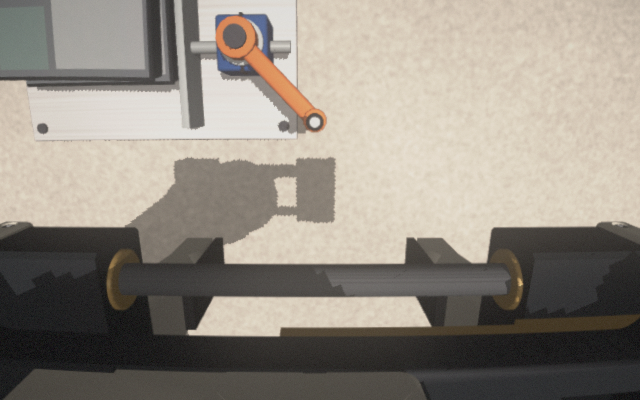

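Consistent: grip (0.464, −0.136), axis (0.557, −0.0995), lever at 201°, guide yaw about −24°. Now go over the grip, descend, and close gently.

Call:
arm_command(
  commands=[
    {"tx":0.13,"ty":0,"tz":0,"twist":0},
    {"tx":0.242,"ty":0,"tz":0,"twist":0},
    {"tx":0.242,"ty":0,"tz":0.05,"twist":0},
    {"tx":0.242,"ty":0,"tz":0.15,"twist":0},
    {"tx":0.242,"ty":0,"tz":0.26,"twist":0},
    {"tx":0.242,"ty":0,"tz":0.37,"twist":0},
    {"tx":0.242,"ty":0,"tz":0.468,"twist":0},
    {"tx":0.242,"ty":0,"tz":0.468,"twist":0},
  ],
)

```text
t: 4.98
eef_pos: [0.4602, -0.1363, 0.0986]
ee_rot: [3.139, 0.006, -0.416]
force: [-0.8, 0.9, -0.0]
width: 0.0878
gripper_force: 0.0
```

Call:
arm_command(
  commands=[
    {"tx":0,"ty":0,"tz":0,"twist":0},
    {"tx":0,"ty":0,"tz":0,"twist":0},
    {"tx":0,"ty":0,"tz":0,"twist":0},
    {"tx":0,"ty":0,"tz":0,"twist":0},
    {"tx":0,"ty":0,"tz":0,"twist":0},
    {"tx":0,"ty":0,"tz":0,"twist":0},
    {"tx":0,"ty":0,"tz":0,"twist":0},
    {"tx":0,"ty":0,"tz":0,"twist":0},
  ],
  claw=0,
  grip_force=15,
)

```text
t: 5.65
eef_pos: [0.463, -0.1372, 0.1026]
ee_rot: [-3.141, -0.0, -0.417]
force: [-0.1, 0.3, -0.6]
width: 0.0396
gripper_force: 0.0
```

Call:
arm_command(
  commands=[
    {"tx":0,"ty":0,"tz":0,"twist":0},
    {"tx":0,"ty":0,"tz":0,"twist":0},
    {"tx":0,"ty":0,"tz":0,"twist":0},
    {"tx":0,"ty":0,"tz":0,"twist":0},
    {"tx":0,"ty":0,"tz":0,"twist":0},
    {"tx":0,"ty":0,"tz":0,"twist":0},
    {"tx":0,"ty":0,"tz":0,"twist":0},
    {"tx":0,"ty":0,"tz":0,"twist":0},
  ],
)

```text
t: 6.32
eef_pos: [0.4629, -0.1372, 0.1023]
ee_rot: [3.142, 0.0, -0.417]
force: [-0.3, 0.2, 0.2]
width: 0.0005
gripper_force: 0.0
```

```bash
cat > st.py <<'E'
from h import *
s=get_state();print({k:np.round(s[k],4) for k in("t","eef_pos","force","moment","width","gripper_force")})
O=np.array([.557,-.0995]);p=s["eef_pos"][:2]-O;r=np.linalg.norm(p);a=np.arctan2(p[1],p[0])
u=p/r;t=np.array([np.sin(a),-np.cos(a)]);f=s["force"][:2]
print("r",r,"ang",np.degrees(a)%360,"Ftan cw by tool",-f@t,"Frad",f@u)
E
python3 st.py
```

```text
{'t': np.float64(6.3167), 'eef_pos': array([ 0.4629, -0.1372,  0.1023]), 'force': array([-0.251 ,  0.2429,  0.15  ]), 'moment': array([-0.0452,  0.0049, -0.0286]), 'width': np.float64(0.0005), 'gripper_force': np.float64(0.0)}
r 0.1013243145043019 ang 201.818157813019 Ftan cw by tool -0.3188201373004159 Frad 0.14276093809206755
```

The fingers shut on nothing, so the grip isn't between the pads. I'll take a look.

```bash
python3 - <<'E'
from h import *
print(calibration("wrist")["k1"],calibration("top")["k1"])
ims=[]
for c in("wrist","scene","top"):
    C=calibration(c);im=grab_frame(c);ims.append(im)
    for n,z in(("lever_grip",.12),("screw_axis",.09)):
        for r in spot_point(n,c)[:2]:print(c,n,np.round(r["score"],2),np.round(r["uv"],0),np.round(at_z(c,r["uv"],z,C),4))
s=cv2.resize(ims[1][130:250,180:340],(640,480),interpolation=cv2.INTER_CUBIC)
o=np.hstack([cv2.resize(ims[0],(480,300)),cv2.resize(s,(320,240))[:240].repeat(1,0) if 0 else cv2.copyMakeBorder(cv2.resize(s,(320,240)),0,60,0,0,0)])
t=cv2.resize(ims[2][160:340,290:490],(400,300) if 0 else (333,300),interpolation=cv2.INTER_CUBIC)
o=np.vstack([o,cv2.copyMakeBorder(t,0,0,0,800-333,0)])
cv2.imwrite("pics/f.png",cv2.cvtColor(o,cv2.COLOR_RGB2BGR))
E
```

```text
-0.06699593829359957 0.02886761110738418
wrist lever_grip 0.71 [314. 239.] [ 0.4631 -0.1365  0.12  ]
wrist screw_axis 0.61 [192. 105.] [ 0.5574 -0.1004  0.09  ]
scene lever_grip 0.96 [239. 161.] [ 0.4687 -0.14    0.12  ]
scene screw_axis 0.64 [260. 194.] [ 0.558  -0.1014  0.09  ]
scene screw_axis 0.56 [326. 240.] [0.7196 0.0059 0.09  ]
top screw_axis 0.64 [386. 230.] [ 0.5564 -0.0984  0.09  ]
```

View pics/f.png

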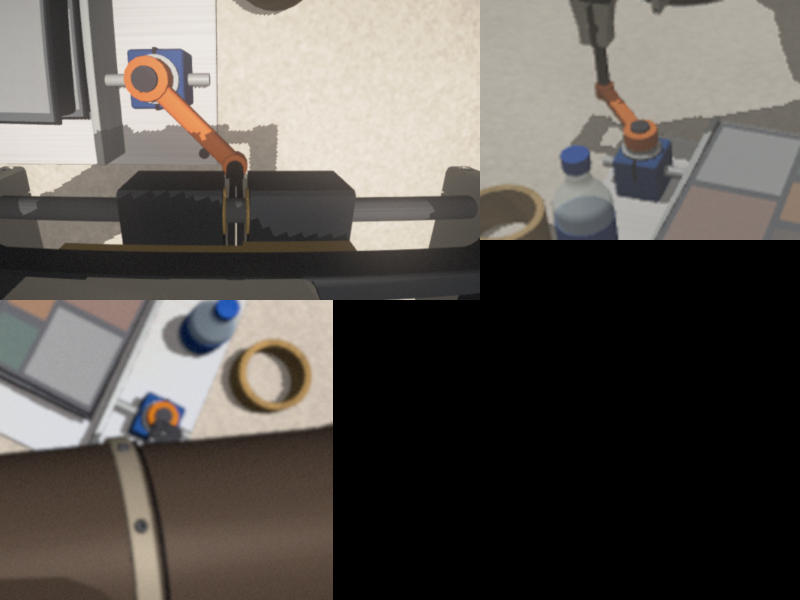

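```bash
python3 - <<'E'
from h import *
im=grab_frame("wrist");s=grab_frame("scene")
a=cv2.resize(im[190:340,255:375],(400,500),interpolation=cv2.INTER_CUBIC)
b=cv2.resize(s[120:220,200:280],(400,500),interpolation=cv2.INTER_CUBIC)
cv2.imwrite("pics/g.png",cv2.cvtColor(np.hstack([a,b]),cv2.COLOR_RGB2BGR))
# project expected TCP & grip in both
for c in("wrist","scene"):
    C=calibration(c);T=np.linalg.inv(np.array(C["extrinsics"]))
    for p in([.4629,-.1372,.1023],[.4629,-.1372,.1213],[.464,-.136,.14],[.464,-.136,.09]):
        print(c,p,cv2.projectPoints(np.array([p]),cv2.Rodrigues(T[:3,:3])[0],T[:3,3],np.array(C["camera_matrix"]),np.array([C["k1"],0,0,0.]))[0].ravel().round())
E
```

```text
wrist [0.4629, -0.1372, 0.1023] [315. 229.]
wrist [0.4629, -0.1372, 0.1213] [315. 240.]
wrist [0.464, -0.136, 0.14] [312. 252.]
wrist [0.464, -0.136, 0.09] [313. 221.]
scene [0.4629, -0.1372, 0.1023] [241. 167.]
scene [0.4629, -0.1372, 0.1213] [240. 159.]
scene [0.464, -0.136, 0.14] [240. 152.]
scene [0.464, -0.136, 0.09] [242. 171.]
```

View pics/g.png

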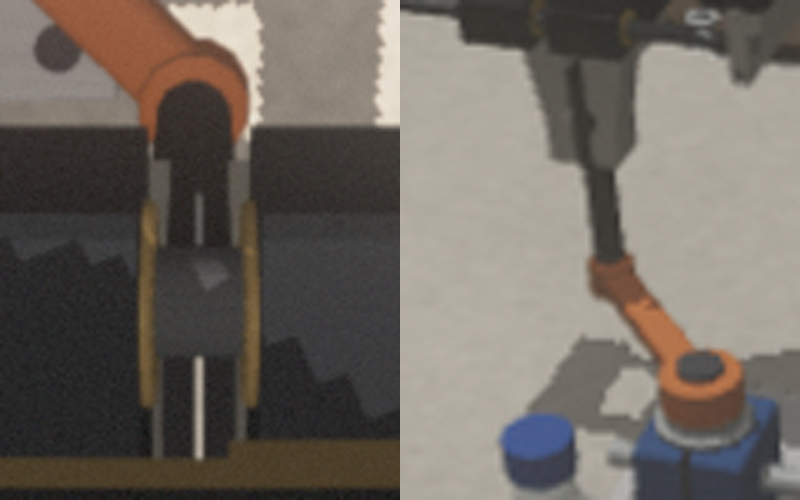

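Width is 0 and the scene crop shows the whole grip (rows 153–171) below the fingertips. The shut tips therefore end about 35 mm higher than I assumed, just above the grip. I'll reopen partly, go 25 mm lower and close again.

Call:
arm_command(
  commands=[
    {"tx":0,"ty":0,"tz":0,"twist":0},
    {"tx":0,"ty":0,"tz":0,"twist":0},
    {"tx":0,"ty":0,"tz":0,"twist":0},
    {"tx":0,"ty":0,"tz":0,"twist":0},
    {"tx":0,"ty":0,"tz":0,"twist":0},
    {"tx":0,"ty":0,"tz":0.03,"twist":0},
    {"tx":0,"ty":0,"tz":0.07,"twist":0},
    {"tx":0,"ty":0,"tz":0.1,"twist":0},
  ],
  claw=0.5,
)

```text
t: 7.53
eef_pos: [0.4624, -0.1371, 0.076]
ee_rot: [3.141, 0.001, -0.417]
force: [1.3, 0.1, -0.9]
width: 0.0427
gripper_force: 0.0
```

```bash
python3 - <<'E'
from h import *
import subprocess
s=grab_frame("scene");im=grab_frame("wrist")
b=cv2.resize(s[110:210,190:290],(500,500),interpolation=cv2.INTER_CUBIC)
a=cv2.resize(im[190:340,225:405],(300,250),interpolation=cv2.INTER_CUBIC)
cv2.imwrite("pics/i.png",cv2.cvtColor(np.hstack([cv2.copyMakeBorder(a,0,250,0,0,0),b]),cv2.COLOR_RGB2BGR))
E
python3 st.py
```

```text
{'t': np.float64(7.6333), 'eef_pos': array([ 0.4614, -0.1372,  0.0754]), 'force': array([-0.9096,  0.197 , -0.453 ]), 'moment': array([ 0.0006,  0.0518, -0.0016]), 'width': np.float64(0.0434), 'gripper_force': np.float64(0.0)}
r 0.10271336255091325 ang 201.51042156846847 Ftan cw by tool -0.5167758343243761 Frad 0.7740315249694816
```

View pics/i.png

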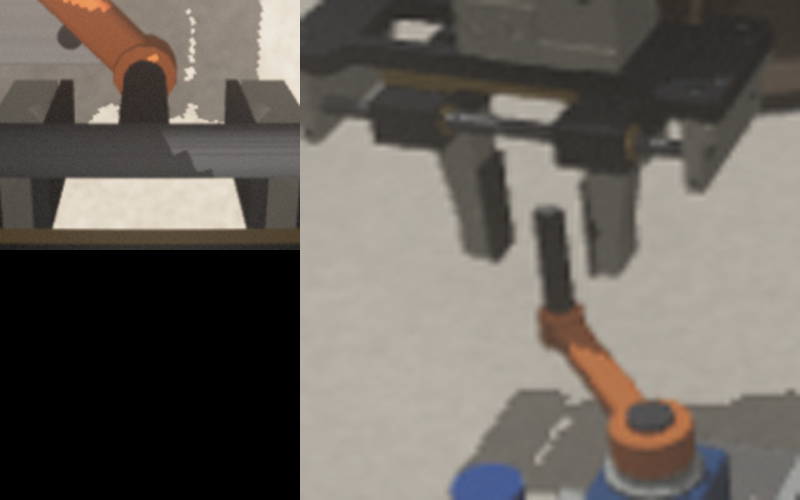

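The fingers now straddle the grip with tips about halfway down it (row 265, grip 210–310). I'll go 9 mm lower and close.

Call:
arm_command(
  commands=[
    {"tx":0,"ty":0,"tz":0.036,"twist":0},
    {"tx":0,"ty":0,"tz":0.036,"twist":0},
    {"tx":0,"ty":0,"tz":0.036,"twist":0},
    {"tx":0,"ty":0,"tz":0.036,"twist":0},
    {"tx":0,"ty":0,"tz":0.036,"twist":0},
    {"tx":0,"ty":0,"tz":0.036,"twist":0},
    {"tx":0,"ty":0,"tz":0.036,"twist":0},
    {"tx":0,"ty":0,"tz":0.036,"twist":0},
  ],
  claw=0,
  grip_force=15,
)

```text
t: 8.3
eef_pos: [0.4633, -0.1369, 0.0686]
ee_rot: [-3.141, -0.001, -0.416]
force: [1.0, 1.7, -0.4]
width: 0.0139
gripper_force: 15.0
```

```bash
python3 st.py
```

```text
{'t': np.float64(8.3), 'eef_pos': array([ 0.4633, -0.1369,  0.0686]), 'force': array([ 1.0317,  1.7343, -0.3862]), 'moment': array([ 0.7549, -0.2554, -0.057 ]), 'width': np.float64(0.0139), 'gripper_force': np.float64(14.9976)}
r 0.10091272631371162 ang 201.77856875775046 Ftan cw by tool -1.2276919023231863 Frad -1.6015264699704608
```

Grip held (13.9 mm). Firm up the grip and swing the first safe 12° along the arc.

Call:
arm_command(
  commands=[
    {"tx":0,"ty":0,"tz":0,"twist":0},
    {"tx":-0.007,"ty":-0.008,"tz":0,"twist":0},
    {"tx":-0.015,"ty":-0.016,"tz":0,"twist":0},
    {"tx":-0.022,"ty":-0.024,"tz":0,"twist":0},
    {"tx":-0.029,"ty":-0.032,"tz":0,"twist":0},
    {"tx":-0.038,"ty":-0.044,"tz":0,"twist":0},
    {"tx":-0.047,"ty":-0.056,"tz":0,"twist":0},
    {"tx":-0.055,"ty":-0.067,"tz":0,"twist":0},
  ],
  grip_force=50,
)

```text
t: 8.97
eef_pos: [0.4581, -0.1172, 0.0687]
ee_rot: [3.14, -0.002, -0.416]
force: [6.3, -8.2, -5.1]
width: 0.0129
gripper_force: 50.0
```

```bash
python3 st.py
```

```text
{'t': np.float64(8.9667), 'eef_pos': array([ 0.4581, -0.1172,  0.0687]), 'force': array([ 6.3107, -8.1776, -5.0719]), 'moment': array([-3.3248, -2.0108,  0.0466]), 'width': np.float64(0.0129), 'gripper_force': np.float64(50.014)}
r 0.1004914552186927 ang 190.13688574749617 Ftan cw by tool 9.160596138557727 Frad -4.7729660997675945
```

Steady slip at about 9.2 N (0.92 N m), as expected. One more safe leg, then I search with small steps.

Call:
arm_command(
  commands=[
    {"tx":-0.005,"ty":-0.01,"tz":0,"twist":0},
    {"tx":-0.01,"ty":-0.02,"tz":0,"twist":0},
    {"tx":-0.015,"ty":-0.03,"tz":0,"twist":0},
    {"tx":-0.02,"ty":-0.04,"tz":0,"twist":0},
    {"tx":-0.024,"ty":-0.05,"tz":0,"twist":0},
    {"tx":-0.029,"ty":-0.06,"tz":0,"twist":0},
    {"tx":-0.033,"ty":-0.07,"tz":0,"twist":0},
    {"tx":-0.037,"ty":-0.079,"tz":0,"twist":0},
  ],
)

```text
t: 9.63
eef_pos: [0.4569, -0.0957, 0.0686]
ee_rot: [3.14, -0.001, -0.416]
force: [4.4, -9.2, -3.1]
width: 0.0135
gripper_force: 50.0
```

```bash
python3 st.py; python3 - <<'E'
import numpy as np
r=.1003;p0=np.array([-.0845-.037*.25,.0555-.079*.25]);print(p0,np.hypot(*p0))
for i in range(0,30):
    a=np.radians(200.9-1.26*(i+1));b=np.radians(200.9-1.26*i)
    print(i,round(200.9-1.26*(i+1)-23.9,1),np.round((r*(np.cos(a)-np.cos(b)))/.25,4),np.round(-r*(np.sin(a)-np.sin(b))/.25,4))
E
```

```text
{'t': np.float64(9.6333), 'eef_pos': array([ 0.4569, -0.0957,  0.0686]), 'force': array([ 4.4125, -9.1856, -3.1236]), 'moment': array([-3.665 , -1.4979,  0.0268]), 'width': np.float64(0.0135), 'gripper_force': np.float64(50.0169)}
r 0.10016088824791006 ang 177.800535006735 Ftan cw by tool 9.009483091621059 Frad -4.761798271089537
[-0.09375  0.03575] 0.100335063661713
0 175.7 -0.0031 -0.0083
1 174.5 -0.0029 -0.0083
2 173.2 -0.0027 -0.0084
3 172.0 -0.0025 -0.0085
4 170.7 -0.0023 -0.0085
5 169.4 -0.0021 -0.0086
6 168.2 -0.0019 -0.0086
7 166.9 -0.0018 -0.0086
8 165.7 -0.0016 -0.0087
9 164.4 -0.0014 -0.0087
10 163.1 -0.0012 -0.0087
11 161.9 -0.001 -0.0088
12 160.6 -0.0008 -0.0088
13 159.4 -0.0006 -0.0088
14 158.1 -0.0004 -0.0088
15 156.8 -0.0002 -0.0088
16 155.6 -0.0 -0.0088
17 154.3 0.0002 -0.0088
18 153.1 0.0004 -0.0088
19 151.8 0.0006 -0.0088
20 150.5 0.0008 -0.0088
21 149.3 0.001 -0.0088
22 148.0 0.0011 -0.0087
23 146.8 0.0013 -0.0087
24 145.5 0.0015 -0.0087
25 144.2 0.0017 -0.0087
26 143.0 0.0019 -0.0086
27 141.7 0.0021 -0.0086
28 140.5 0.0023 -0.0085
29 139.2 0.0025 -0.0085
```

Call:
arm_command(
  commands=[
    {"tx":0,"ty":-0.002,"tz":0,"twist":0},
    {"tx":-0.001,"ty":-0.004,"tz":0,"twist":0},
    {"tx":-0.001,"ty":-0.006,"tz":0,"twist":0},
    {"tx":-0.001,"ty":-0.008,"tz":0,"twist":0},
    {"tx":-0.001,"ty":-0.0083,"tz":0,"twist":0},
    {"tx":-0.001,"ty":-0.0083,"tz":0,"twist":0},
    {"tx":-0.001,"ty":-0.0083,"tz":0,"twist":0},
    {"tx":-0.001,"ty":-0.0083,"tz":0,"twist":0},
  ],
)

```text
t: 10.3
eef_pos: [0.4571, -0.0939, 0.0685]
ee_rot: [3.139, -0.001, -0.416]
force: [2.0, -10.4, -2.4]
width: 0.0127
gripper_force: 50.0
```

Call:
arm_command(
  commands=[
    {"tx":0,"ty":-0.002,"tz":0,"twist":0},
    {"tx":-0.001,"ty":-0.004,"tz":0,"twist":0},
    {"tx":-0.001,"ty":-0.005,"tz":0,"twist":0},
    {"tx":-0.001,"ty":-0.006,"tz":0,"twist":0},
    {"tx":-0.001,"ty":-0.006,"tz":0,"twist":0},
    {"tx":-0.001,"ty":-0.006,"tz":0,"twist":0},
    {"tx":-0.001,"ty":-0.006,"tz":0,"twist":0},
    {"tx":-0.001,"ty":-0.006,"tz":0,"twist":0},
  ],
)

```text
t: 10.97
eef_pos: [0.4573, -0.0925, 0.0685]
ee_rot: [3.139, -0.0, -0.416]
force: [1.9, -8.7, -1.2]
width: 0.0131
gripper_force: 50.0
```

```bash
python3 st.py
```

```text
{'t': np.float64(10.9667), 'eef_pos': array([ 0.4573, -0.0925,  0.0685]), 'force': array([ 1.8873, -8.6612, -1.1787]), 'moment': array([-3.5742, -0.6358,  0.0466]), 'width': np.float64(0.0131), 'gripper_force': np.float64(50.0189)}
r 0.09994169038144456 ang 175.96372393341034 Ftan cw by tool 8.506909481633933 Frad -2.492283371746848
```

Call:
arm_command(
  commands=[
    {"tx":0,"ty":-0.002,"tz":0,"twist":0},
    {"tx":-0.001,"ty":-0.004,"tz":0,"twist":0},
    {"tx":-0.001,"ty":-0.006,"tz":0,"twist":0},
    {"tx":-0.002,"ty":-0.008,"tz":0,"twist":0},
    {"tx":-0.002,"ty":-0.0095,"tz":0,"twist":0},
    {"tx":-0.002,"ty":-0.0095,"tz":0,"twist":0},
    {"tx":-0.002,"ty":-0.0095,"tz":0,"twist":0},
    {"tx":-0.002,"ty":-0.0095,"tz":0,"twist":0},
  ],
)

```text
t: 11.63
eef_pos: [0.4575, -0.0901, 0.0685]
ee_rot: [3.139, 0.0, -0.416]
force: [1.0, -9.5, -0.1]
width: 0.0125
gripper_force: 50.0
```

Call:
arm_command(
  commands=[
    {"tx":0,"ty":-0.002,"tz":0,"twist":0},
    {"tx":-0.001,"ty":-0.004,"tz":0,"twist":0},
    {"tx":-0.001,"ty":-0.006,"tz":0,"twist":0},
    {"tx":-0.002,"ty":-0.008,"tz":0,"twist":0},
    {"tx":-0.002,"ty":-0.0095,"tz":0,"twist":0},
    {"tx":-0.002,"ty":-0.0095,"tz":0,"twist":0},
    {"tx":-0.002,"ty":-0.0095,"tz":0,"twist":0},
    {"tx":-0.002,"ty":-0.0095,"tz":0,"twist":0},
  ],
)

```text
t: 12.3
eef_pos: [0.4578, -0.0878, 0.0685]
ee_rot: [3.139, 0.0, -0.416]
force: [0.3, -8.9, 0.9]
width: 0.0129
gripper_force: 50.0
```

Call:
arm_command(
  commands=[
    {"tx":0,"ty":-0.002,"tz":0,"twist":0},
    {"tx":-0.001,"ty":-0.004,"tz":0,"twist":0},
    {"tx":-0.001,"ty":-0.006,"tz":0,"twist":0},
    {"tx":-0.002,"ty":-0.008,"tz":0,"twist":0},
    {"tx":-0.0025,"ty":-0.0095,"tz":0,"twist":0},
    {"tx":-0.0025,"ty":-0.0095,"tz":0,"twist":0},
    {"tx":-0.0025,"ty":-0.0095,"tz":0,"twist":0},
    {"tx":-0.0025,"ty":-0.0095,"tz":0,"twist":0},
  ],
)

```text
t: 12.97
eef_pos: [0.4582, -0.0854, 0.0685]
ee_rot: [3.139, 0.001, -0.416]
force: [0.3, -8.9, 0.5]
width: 0.0128
gripper_force: 50.0
```

Call:
arm_command(
  commands=[
    {"tx":0,"ty":-0.002,"tz":0,"twist":0},
    {"tx":-0.001,"ty":-0.004,"tz":0,"twist":0},
    {"tx":-0.001,"ty":-0.006,"tz":0,"twist":0},
    {"tx":-0.002,"ty":-0.008,"tz":0,"twist":0},
    {"tx":-0.0025,"ty":-0.0095,"tz":0,"twist":0},
    {"tx":-0.0025,"ty":-0.0095,"tz":0,"twist":0},
    {"tx":-0.0025,"ty":-0.0095,"tz":0,"twist":0},
    {"tx":-0.0025,"ty":-0.0095,"tz":0,"twist":0},
  ],
)

```text
t: 13.63
eef_pos: [0.4586, -0.083, 0.0685]
ee_rot: [3.139, 0.0, -0.416]
force: [-0.1, -9.1, 0.9]
width: 0.0132
gripper_force: 50.0
```

Call:
arm_command(
  commands=[
    {"tx":0,"ty":-0.002,"tz":0,"twist":0},
    {"tx":-0.001,"ty":-0.004,"tz":0,"twist":0},
    {"tx":-0.001,"ty":-0.006,"tz":0,"twist":0},
    {"tx":-0.002,"ty":-0.008,"tz":0,"twist":0},
    {"tx":-0.0025,"ty":-0.0095,"tz":0,"twist":0},
    {"tx":-0.0025,"ty":-0.0095,"tz":0,"twist":0},
    {"tx":-0.0025,"ty":-0.0095,"tz":0,"twist":0},
    {"tx":-0.0025,"ty":-0.0095,"tz":0,"twist":0},
  ],
)

```text
t: 14.3
eef_pos: [0.459, -0.0806, 0.0685]
ee_rot: [3.139, 0.0, -0.416]
force: [1.0, -8.9, 0.1]
width: 0.0132
gripper_force: 50.0
```

Call:
arm_command(
  commands=[
    {"tx":0,"ty":-0.002,"tz":0,"twist":0},
    {"tx":-0.001,"ty":-0.004,"tz":0,"twist":0},
    {"tx":-0.001,"ty":-0.006,"tz":0,"twist":0},
    {"tx":-0.002,"ty":-0.008,"tz":0,"twist":0},
    {"tx":-0.002,"ty":-0.0095,"tz":0,"twist":0},
    {"tx":-0.002,"ty":-0.0095,"tz":0,"twist":0},
    {"tx":-0.002,"ty":-0.0095,"tz":0,"twist":0},
    {"tx":-0.002,"ty":-0.0095,"tz":0,"twist":0},
  ],
)

```text
t: 14.97
eef_pos: [0.4596, -0.0782, 0.0685]
ee_rot: [3.139, 0.0, -0.416]
force: [1.5, -9.3, 0.4]
width: 0.0127
gripper_force: 50.0
```

Call:
arm_command(
  commands=[
    {"tx":0,"ty":-0.002,"tz":0,"twist":0},
    {"tx":-0.001,"ty":-0.004,"tz":0,"twist":0},
    {"tx":-0.001,"ty":-0.006,"tz":0,"twist":0},
    {"tx":-0.002,"ty":-0.008,"tz":0,"twist":0},
    {"tx":-0.002,"ty":-0.0095,"tz":0,"twist":0},
    {"tx":-0.002,"ty":-0.0095,"tz":0,"twist":0},
    {"tx":-0.002,"ty":-0.0095,"tz":0,"twist":0},
    {"tx":-0.002,"ty":-0.0095,"tz":0,"twist":0},
  ],
)

```text
t: 15.63
eef_pos: [0.4601, -0.0759, 0.0684]
ee_rot: [3.139, 0.0, -0.416]
force: [2.1, -8.6, -0.5]
width: 0.0131
gripper_force: 50.0
```

Call:
arm_command(
  commands=[
    {"tx":0,"ty":-0.002,"tz":0,"twist":0},
    {"tx":-0.001,"ty":-0.004,"tz":0,"twist":0},
    {"tx":-0.001,"ty":-0.006,"tz":0,"twist":0},
    {"tx":-0.001,"ty":-0.008,"tz":0,"twist":0},
    {"tx":-0.0015,"ty":-0.0095,"tz":0,"twist":0},
    {"tx":-0.0015,"ty":-0.0095,"tz":0,"twist":0},
    {"tx":-0.0015,"ty":-0.0095,"tz":0,"twist":0},
    {"tx":-0.0015,"ty":-0.0095,"tz":0,"twist":0},
  ],
)

```text
t: 16.3
eef_pos: [0.4606, -0.0736, 0.0684]
ee_rot: [3.139, 0.0, -0.416]
force: [1.7, -9.9, -0.9]
width: 0.013
gripper_force: 50.0
```

Call:
arm_command(
  commands=[
    {"tx":0,"ty":-0.002,"tz":0,"twist":0},
    {"tx":-0.001,"ty":-0.004,"tz":0,"twist":0},
    {"tx":-0.001,"ty":-0.006,"tz":0,"twist":0},
    {"tx":-0.001,"ty":-0.008,"tz":0,"twist":0},
    {"tx":-0.0015,"ty":-0.0095,"tz":0,"twist":0},
    {"tx":-0.0015,"ty":-0.0095,"tz":0,"twist":0},
    {"tx":-0.0015,"ty":-0.0095,"tz":0,"twist":0},
    {"tx":-0.0015,"ty":-0.0095,"tz":0,"twist":0},
  ],
)

```text
t: 16.97
eef_pos: [0.4613, -0.0712, 0.0684]
ee_rot: [3.139, 0.0, -0.416]
force: [1.6, -9.9, -0.3]
width: 0.0133
gripper_force: 50.0
```

Call:
arm_command(
  commands=[
    {"tx":0,"ty":-0.002,"tz":0,"twist":0},
    {"tx":-0.001,"ty":-0.004,"tz":0,"twist":0},
    {"tx":-0.001,"ty":-0.006,"tz":0,"twist":0},
    {"tx":-0.001,"ty":-0.008,"tz":0,"twist":0},
    {"tx":-0.0012,"ty":-0.0095,"tz":0,"twist":0},
    {"tx":-0.0012,"ty":-0.0095,"tz":0,"twist":0},
    {"tx":-0.0012,"ty":-0.0095,"tz":0,"twist":0},
    {"tx":-0.0012,"ty":-0.0095,"tz":0,"twist":0},
  ],
)

```text
t: 17.63
eef_pos: [0.4621, -0.069, 0.0684]
ee_rot: [3.139, 0.0, -0.416]
force: [1.3, -11.3, -1.8]
width: 0.0129
gripper_force: 50.0
```

Call:
arm_command(
  commands=[
    {"tx":0,"ty":-0.002,"tz":0,"twist":0},
    {"tx":0,"ty":-0.004,"tz":0,"twist":0},
    {"tx":-0.001,"ty":-0.005,"tz":0,"twist":0},
    {"tx":-0.001,"ty":-0.006,"tz":0,"twist":0},
    {"tx":-0.001,"ty":-0.0065,"tz":0,"twist":0},
    {"tx":-0.001,"ty":-0.0065,"tz":0,"twist":0},
    {"tx":-0.001,"ty":-0.0065,"tz":0,"twist":0},
    {"tx":-0.001,"ty":-0.0065,"tz":0,"twist":0},
  ],
)

```text
t: 18.3
eef_pos: [0.4626, -0.0674, 0.0684]
ee_rot: [3.139, 0.0, -0.416]
force: [2.8, -9.2, -1.7]
width: 0.013
gripper_force: 50.0
```

```bash
python3 st.py
```

```text
{'t': np.float64(18.3), 'eef_pos': array([ 0.4626, -0.0674,  0.0684]), 'force': array([ 2.8161, -9.1908, -1.7211]), 'moment': array([-3.9777, -0.781 , -0.013 ]), 'width': np.float64(0.013), 'gripper_force': np.float64(50.0185)}
r 0.09973808014110909 ang 161.24193718686254 Ftan cw by tool 7.797052779942124 Frad -5.622049011258857
```

Call:
arm_command(
  commands=[
    {"tx":0,"ty":-0.002,"tz":0,"twist":0},
    {"tx":0,"ty":-0.004,"tz":0,"twist":0},
    {"tx":0.001,"ty":-0.006,"tz":0,"twist":0},
    {"tx":0.001,"ty":-0.008,"tz":0,"twist":0},
    {"tx":0.001,"ty":-0.0095,"tz":0,"twist":0},
    {"tx":0.001,"ty":-0.0095,"tz":0,"twist":0},
    {"tx":0.001,"ty":-0.0095,"tz":0,"twist":0},
    {"tx":0.001,"ty":-0.0095,"tz":0,"twist":0},
  ],
)

```text
t: 18.97
eef_pos: [0.4632, -0.0657, 0.0683]
ee_rot: [3.138, 0.001, -0.416]
force: [0.5, -12.5, -0.1]
width: 0.013
gripper_force: 50.0
```

Force is rising and motion falls short of the command, so this is probably the bite. Confirm with a small step.

Call:
arm_command(
  commands=[
    {"tx":0,"ty":-0.001,"tz":0,"twist":0},
    {"tx":0,"ty":-0.002,"tz":0,"twist":0},
    {"tx":0,"ty":-0.003,"tz":0,"twist":0},
    {"tx":0,"ty":-0.003,"tz":0,"twist":0},
    {"tx":0,"ty":-0.003,"tz":0,"twist":0},
    {"tx":0,"ty":-0.003,"tz":0,"twist":0},
    {"tx":0,"ty":-0.003,"tz":0,"twist":0},
    {"tx":0,"ty":-0.003,"tz":0,"twist":0},
  ],
)

```text
t: 19.63
eef_pos: [0.4632, -0.0653, 0.0683]
ee_rot: [3.137, 0.001, -0.416]
force: [0.4, -12.7, 0.8]
width: 0.0127
gripper_force: 50.0
```

```bash
cat > avg.py <<'E'
from h import *
F=[];P=[]
for i in range(4):
    s=get_state();F.append(s["force"]);P.append(s["eef_pos"]);grab_frame("scene")
F=np.mean(F,0);P=np.mean(P,0)
p=P[:2]-np.array([.557,-.0995]);a=np.arctan2(p[1],p[0]);t=np.array([np.sin(a),-np.cos(a)])
print(s["t"],P.round(4),F.round(2),"ang",np.degrees(a).round(2),"Ftan",-F[:2]@t,"Frad",F[:2]@p/np.linalg.norm(p),"torque/0.1",(-F[:2]@t)*.1)
E
python3 avg.py
```

```text
19.7833 [ 0.4632 -0.0653  0.0683] [  0.55 -12.93   0.21] ang 159.97 Ftan 11.962468679502686 Frad -4.948039258930319 torque/0.1 1.1962468679502687
```

Call:
arm_command(
  commands=[
    {"tx":0,"ty":-0.001,"tz":0,"twist":0},
    {"tx":0,"ty":-0.002,"tz":0,"twist":0},
    {"tx":0,"ty":-0.003,"tz":0,"twist":0},
    {"tx":0,"ty":-0.004,"tz":0,"twist":0},
    {"tx":0,"ty":-0.004,"tz":0,"twist":0},
    {"tx":0,"ty":-0.004,"tz":0,"twist":0},
    {"tx":0,"ty":-0.004,"tz":0,"twist":0},
    {"tx":0,"ty":-0.004,"tz":0,"twist":0},
  ],
)

```text
t: 20.5
eef_pos: [0.4634, -0.0647, 0.0682]
ee_rot: [3.136, 0.001, -0.416]
force: [1.6, -15.1, 0.1]
width: 0.0132
gripper_force: 50.0
```

```bash
python3 avg.py
```

```text
20.65 [ 0.4633 -0.0648  0.0682] [  1.06 -14.84   0.09] ang 159.65 Ftan 13.543933759595388 Frad -6.152215112377621 torque/0.1 1.354393375959539
```

Bite confirmed. Raise to about 1.65 N m.

Call:
arm_command(
  commands=[
    {"tx":0,"ty":-0.001,"tz":0,"twist":0},
    {"tx":0,"ty":-0.002,"tz":0,"twist":0},
    {"tx":0,"ty":-0.003,"tz":0,"twist":0},
    {"tx":0,"ty":-0.004,"tz":0,"twist":0},
    {"tx":0,"ty":-0.005,"tz":0,"twist":0},
    {"tx":0,"ty":-0.006,"tz":0,"twist":0},
    {"tx":0,"ty":-0.006,"tz":0,"twist":0},
    {"tx":0,"ty":-0.006,"tz":0,"twist":0},
  ],
)

```text
t: 21.37
eef_pos: [0.4635, -0.0639, 0.0682]
ee_rot: [3.135, 0.002, -0.416]
force: [-0.1, -17.1, -0.4]
width: 0.0131
gripper_force: 50.1
```

```bash
python3 avg.py
```

```text
21.5167 [ 0.4635 -0.0639  0.0682] [ -0.15 -17.5   -0.18] ang 159.15 Ftan 16.413072209444937 Frad -6.085340670106947 torque/0.1 1.6413072209444939
```

1.64 N m. A hair more for margin, then hold over a second.

Call:
arm_command(
  commands=[
    {"tx":0,"ty":-0.001,"tz":0,"twist":0},
    {"tx":0,"ty":-0.001,"tz":0,"twist":0},
    {"tx":0,"ty":-0.001,"tz":0,"twist":0},
    {"tx":0,"ty":-0.001,"tz":0,"twist":0},
    {"tx":0,"ty":-0.001,"tz":0,"twist":0},
    {"tx":0,"ty":-0.001,"tz":0,"twist":0},
    {"tx":0,"ty":-0.001,"tz":0,"twist":0},
    {"tx":0,"ty":-0.001,"tz":0,"twist":0},
  ],
)

```text
t: 22.23
eef_pos: [0.4636, -0.0637, 0.0682]
ee_rot: [3.135, 0.002, -0.416]
force: [-0.4, -17.9, -0.2]
width: 0.0127
gripper_force: 50.1
```

Call:
arm_command(
  commands=[
    {"tx":0,"ty":0,"tz":0,"twist":0},
    {"tx":0,"ty":0,"tz":0,"twist":0},
    {"tx":0,"ty":0,"tz":0,"twist":0},
    {"tx":0,"ty":0,"tz":0,"twist":0},
    {"tx":0,"ty":0,"tz":0,"twist":0},
    {"tx":0,"ty":0,"tz":0,"twist":0},
    {"tx":0,"ty":0,"tz":0,"twist":0},
    {"tx":0,"ty":0,"tz":0,"twist":0},
  ],
)

```text
t: 22.9
eef_pos: [0.4636, -0.0637, 0.0682]
ee_rot: [3.135, 0.002, -0.416]
force: [1.2, -17.8, -0.3]
width: 0.0129
gripper_force: 50.1
```

```bash
python3 avg.py
```

```text
23.05 [ 0.4635 -0.0638  0.0681] [  0.05 -17.91  -0.12] ang 159.07 Ftan 16.71110311451101 Frad -6.441653315069931 torque/0.1 1.671110311451101
```

Proof held (1.67 N m, over 1.5 s). Now unload and begin the reverse tug in stages.

Call:
arm_command(
  commands=[
    {"tx":0,"ty":0.004,"tz":0,"twist":0},
    {"tx":0.001,"ty":0.008,"tz":0,"twist":0},
    {"tx":0.002,"ty":0.012,"tz":0,"twist":0},
    {"tx":0.003,"ty":0.016,"tz":0,"twist":0},
    {"tx":0.004,"ty":0.02,"tz":0,"twist":0},
    {"tx":0.004,"ty":0.024,"tz":0,"twist":0},
    {"tx":0.004,"ty":0.024,"tz":0,"twist":0},
    {"tx":0.004,"ty":0.024,"tz":0,"twist":0},
  ],
)

```text
t: 23.77
eef_pos: [0.4631, -0.0673, 0.0684]
ee_rot: [3.139, 0.001, -0.417]
force: [-1.6, -5.4, 2.9]
width: 0.013
gripper_force: 50.0
```

```bash
python3 avg.py
```

```text
23.9167 [ 0.4631 -0.0673  0.0684] [-2.24 -5.3   3.11] ang 161.05 Ftan 5.744986548367703 Frad 0.4008837104588072 torque/0.1 0.5744986548367703
```

Call:
arm_command(
  commands=[
    {"tx":0,"ty":0.004,"tz":0,"twist":0},
    {"tx":0,"ty":0.008,"tz":0,"twist":0},
    {"tx":0,"ty":0.012,"tz":0,"twist":0},
    {"tx":0,"ty":0.016,"tz":0,"twist":0},
    {"tx":0,"ty":0.02,"tz":0,"twist":0},
    {"tx":0,"ty":0.0235,"tz":0,"twist":0},
    {"tx":0,"ty":0.0235,"tz":0,"twist":0},
    {"tx":0,"ty":0.0235,"tz":0,"twist":0},
  ],
)

```text
t: 24.63
eef_pos: [0.4626, -0.0707, 0.0686]
ee_rot: [-3.14, -0.001, -0.417]
force: [-2.5, 6.8, 5.3]
width: 0.013
gripper_force: 50.0
```

```bash
python3 avg.py
```

```text
24.7833 [ 0.4626 -0.0707  0.0686] [-2.23  6.67  4.77] ang 163.03 Ftan -5.728458235907139 Frad 4.07481182920334 torque/0.1 -0.5728458235907139
```

Call:
arm_command(
  commands=[
    {"tx":0,"ty":-0.001,"tz":0,"twist":0},
    {"tx":0,"ty":-0.001,"tz":0,"twist":0},
    {"tx":0,"ty":-0.001,"tz":0,"twist":0},
    {"tx":0,"ty":-0.001,"tz":0,"twist":0},
    {"tx":0,"ty":-0.001,"tz":0,"twist":0},
    {"tx":0,"ty":-0.001,"tz":0,"twist":0},
    {"tx":0,"ty":-0.001,"tz":0,"twist":0},
    {"tx":0,"ty":-0.001,"tz":0,"twist":0},
  ],
)

```text
t: 25.5
eef_pos: [0.4626, -0.0705, 0.0686]
ee_rot: [-3.14, -0.001, -0.416]
force: [-2.5, 5.4, 5.7]
width: 0.013
gripper_force: 50.0
```

```bash
python3 avg.py
```

```text
25.65 [ 0.4626 -0.0705  0.0685] [-2.42  5.44  5.5 ] ang 162.93 Ftan -4.487831332667328 Frad 3.9061205824819907 torque/0.1 -0.44878313326673286
```

Reverse check held for about 1 s with no give. Relax to zero load, then reduce grip and open.

Call:
arm_command(
  commands=[
    {"tx":-0.001,"ty":-0.003,"tz":0,"twist":0},
    {"tx":-0.002,"ty":-0.006,"tz":0,"twist":0},
    {"tx":-0.003,"ty":-0.009,"tz":0,"twist":0},
    {"tx":-0.004,"ty":-0.0098,"tz":0,"twist":0},
    {"tx":-0.004,"ty":-0.0098,"tz":0,"twist":0},
    {"tx":-0.004,"ty":-0.0098,"tz":0,"twist":0},
    {"tx":-0.004,"ty":-0.0098,"tz":0,"twist":0},
    {"tx":-0.004,"ty":-0.0098,"tz":0,"twist":0},
  ],
)

```text
t: 26.37
eef_pos: [0.4625, -0.0689, 0.0684]
ee_rot: [-3.141, -0.001, -0.417]
force: [1.5, -0.2, 0.5]
width: 0.013
gripper_force: 50.0
```

```bash
python3 avg.py
```

```text
26.5167 [ 0.4624 -0.0689  0.0684] [ 2.01 -0.49  0.34] ang 162.05 Ftan -0.15417276815941672 Frad -2.061514126970081 torque/0.1 -0.015417276815941672
```

Call:
arm_command(
  commands=[
    {"tx":0,"ty":0,"tz":0,"twist":0},
    {"tx":0,"ty":0,"tz":0,"twist":0},
    {"tx":0,"ty":0,"tz":0,"twist":0},
    {"tx":0,"ty":0,"tz":0,"twist":0},
    {"tx":0,"ty":0,"tz":0,"twist":0},
    {"tx":0,"ty":0,"tz":0,"twist":0},
    {"tx":0,"ty":0,"tz":0,"twist":0},
    {"tx":0,"ty":0,"tz":0,"twist":0},
  ],
  claw=0.5,
)

```text
t: 27.23
eef_pos: [0.462, -0.0688, 0.0683]
ee_rot: [3.142, 0.0, -0.416]
force: [0.6, 0.0, 1.4]
width: 0.0437
gripper_force: 0.0
```

Call:
arm_command(
  commands=[
    {"tx":0,"ty":0,"tz":-0.05,"twist":0},
    {"tx":0,"ty":0,"tz":-0.12,"twist":0},
    {"tx":0,"ty":0,"tz":-0.2,"twist":0},
    {"tx":0,"ty":0,"tz":-0.3,"twist":0},
    {"tx":0,"ty":0,"tz":-0.4,"twist":0},
    {"tx":0,"ty":0,"tz":-0.5,"twist":0},
    {"tx":0,"ty":0,"tz":-0.56,"twist":0},
    {"tx":0,"ty":0,"tz":-0.56,"twist":0},
  ],
)

```text
t: 27.9
eef_pos: [0.4641, -0.0687, 0.212]
ee_rot: [-3.139, -0.005, -0.416]
force: [0.3, 0.5, 0.0]
width: 0.0437
gripper_force: 0.0
```

```bash
python3 look.py j; python3 st.py
```

```text
{'t': np.float64(27.9), 'q': array([ 2.750e-01, -9.000e-03, -3.870e-01,  1.000e-03, -1.188e+00,
        8.790e-01]), 'eef_pos': array([ 0.464, -0.069,  0.212]), 'ee_rot': array([-3.139, -0.005, -0.416]), 'force': array([0.31 , 0.523, 0.043])}
lever_grip 0.81 [316. 194.] [ 0.4635 -0.0693  0.12  ]
screw_axis 0.92 [305.  78.] [ 0.556  -0.0996  0.09  ]
guide 0.92 [307.  82.] [ 0.5594 -0.1005  0.    ]
0.09743136473249564 161.84791484784876
{'t': np.float64(28.1), 'eef_pos': array([ 0.4614, -0.0688,  0.2074]), 'force': array([-0.8541,  0.1005,  0.244 ]), 'moment': array([-0.0048,  0.0167,  0.0623]), 'width': np.float64(0.0439), 'gripper_force': np.float64(0.0)}
r 0.10041365135457257 ang 162.22527096934755 Ftan cw by tool 0.16500990006110086 Frad 0.8439837201466781
```

View pics/j.png

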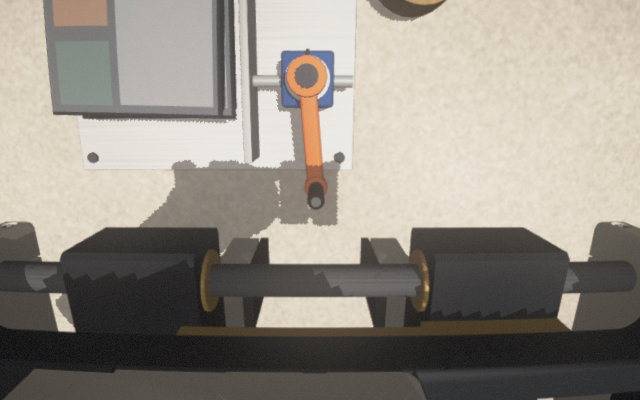

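The picture shows the lever at rest near 162°, hub (306,76) and grip (316,197). That matches the tight position, the trays are unmoved and the gripper is clear.

```bash
python3 -c "
from station import *
print(job_done())"
```

```text
the job is handed in; nothing more can be done
None
```

The job is handed in: the lever bit at about 161° in the world frame, was held at about 1.65 N m for over 1.5 s, and did not give under a reverse tug of about 0.5 N m held for about 1 s; it was left tight and released, with the wrist forces I read staying under 20 N, and the arm kept clear of the trays, tape roll and bottle.

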